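Slide the scrap tray under the chopping board and clear the lemon half into it

ROBOT

A 6-joint arm with a two-finger parallel gripper is mounted at the origin on a cart in front of the work surface, level with it; the furniture and walls round the work are solid. World frame = base frame: x ahead of the robot, y to its left, z up, the work surface at z = 0. Lengths are in m, angles in rad, forces in N, time in s.
With the tool pointing down it reaches from about 0.375 to 0.9 m from the base axis. Payload 3.1 kg.
Tool frame: the origin (TCP) lies at the very end of the fingers, on their centre line; the grasp point (between the pads) lies 19 mm behind it (grip_depth is the distance from the TCP to the grasp point, in m); z points along the fingers, y is the line along which they close (so a half turn about z gives the same grasp; the last joint's range is limited). The gripper opens to 85 mm and grips with 20 to 120 N. Pads are 22 mm wide; open, the fingers measure 114 mm over their backs; the gripper's body (76 mm by 85 mm) begins 54 mm behind the grasp point. The pads swing forward as they close: fully open they stand 13 mm farther back than shut.
Start: joints at [-1.52, 0.527, 1.433, -0, 1.181, -0.178], TCP at [0.142, -0.609, 0.231] pointing down, gripper open.
Joint ranges: [-3.08, 3.08], [-0.75, 2.2], [0.22, 2.44], [-1.43, 4.57], [0, 2.65], [-2.85, 2.85]. Speed limits (rad/s): [2.79, 2.79, 3.14, 3.14, 3.14, 3.14].

INTERFACE

Orientations are given as a unit quaternion [x, y, z, w].
In Python, from station import * gives the robot as it stands.
- The arm moves only by the tool apply_moves, never from a script. Its argument "plan" is a list of rows, each a list of 7 numbers: the shift along the tool's x, y, z in m, then the turn, a rotation vector about the tool's x, y, z in rad, then the gripper command: -1 is fully open, 1 is shut, values between are in proportion. In form: [[dx, dy, dz, wx, wy, wz, jaw], ...]. A call has 1 to 8 rows; each row shifts and turns the commanded pose from where the row before left it, along the tool's axes as they then stand; what a row does not reach is not made up. A row lasts 1/8 s, in which the tool goes at most 62.5 mm and 10.7 degrees, less where a joint would pass 70% of its speed; a pose out of reach is approached as far as the arm can. A call is refused whole if a number of a shift passes 0.0625 or a number of a turn 0.188, either way. A call with a gripper value outside its range is refused whole. The fingers move at their own pace and stop on an object; "force" is the grip in N (left out, the last holds). Time passes only in rows, so rows that do not move let the fingers close. It gives the time, the measured TCP pose, the force, the opening and the grip force at its end, in the units of the state.
- sense(): the state, without advancing time (a new reading comes with each control period).
- snapshot(name): name is "side" or "top"; returns the picture (420x560x3 uint8, red, green, blue); there is no depth.
- calibration(name): a dict with "camera_matrix" (3x3 intrinsics, pixels), "k1" (the pictures are not rectified: a ray, as slopes to the right and down, at radius r is drawn at 1 + k1 r^2 times it, then the intrinsics apply), "R" (3x3) and "t" (3): a world point X has camera coordinates R X + t. Camera axes: x right, y down, z forward; pixel columns grow to the right and rows downward; lengths in m; the calibration is good to about 2 mm. A picture is of the moment at which its call begins. calibration takes no time and is no camera call.
- sign_off(): hands the job in; it is judged then, once.
The state is a dict: "t": time; "q": joint angles; "qd": joint speeds; "tau": joint torques, N m; "tcp_pos": TCP position; "tool_rot": TCP orientation; "force": force on the tool from outside, world axes, zero at the start; "ft_torque": the same for the moment, N m; "finger_gap": opening from 0.0 (shut) to 1.0 (fully open); "gripper_force": force on a finger pad.
Only numpy, scipy, OpenCV 4.12 (cv2) and the standard library are available. Lean on these libraries where they do the work, as an engineer would, in place of code of your own. Each camera call takes 0.05 s, during which the arm holds its last target. There are 200 camera calls.

TASK

Clear the chopping board: with the fingertips, push the steel scrap tray in between the two legs of the raised board until it stops against the rail underneath, then push the squeezed lemon half across the board and through the cut-out so that it drops into the tray. Only slide them, do not pick up or lift either of them, and leave the spoon, shakers, bowl and glass where they are.

Things in the scene. Friction and masses are not known exactly. Their poses are not given: they have to be found in the camera images.
- board: Wooden chopping board on two leg panels, fixed over the cold hob: 250 mm (its x) x 240 mm (its y) x 16 mm, top face 58 mm and underside 42 mm above the hob. Origin: on the hob under its middle. The legs run along x, x = -121 to +121 mm, inner faces at y = -63.5 and +63.5 mm. The tray slides in between them along +x; a cross rail with its near face at x = -3 mm stops it.
- mouth (a point): Middle of the 127 mm wide gap between the legs' near ends (half-round), on the hob, at x = -121 mm, y = 0 in the board's frame; the board's edge is 4 mm farther out. Axes as the board's. Mind the microwave over the hob: from 0.53 m ahead of the robot's base, underside 0.49 m up.
- cutout (a point): Centre of the rectangular cut-out through the board, level with the top face, at x = -62 mm, y = 0 in the board's frame. The cut-out measures 84 mm along x and 100 mm along y. With the tray home it is right over the tray.
- tray: Open steel scrap tray, 150 mm (its x) x 120 mm (its y) x 38 mm high, walls 3 mm, loose, about 0.3 kg. Origin: centre of its underside. Its +x end goes in first, corners tapered 20 mm (x) by 10 mm; the -x end is its front, flat over 100 mm, with a notch 40 mm wide, 12 mm deep in the rim. Home, its origin is at x = -78 mm, y = 0 in the board's frame, its front 28 mm out from the board's edge.
- lemon: Squeezed lemon half lying cut face down on the board beyond the cut-out: a yellow dome 62 mm across and 39 mm high, about 50 g. Origin: on its axis, 15 mm above the cut face.
- spoon: Steel teaspoon, 130 x 26 x 11 mm, lying along the far side of the board (its length is its x axis). Origin: centre of its underside. Leave it.
- shaker_a: Salt shaker, glass with a grey cap, 44 mm across, 90 mm high, standing on the hob. Origin: centre of its underside. Leave it.
- shaker_b: Pepper shaker, as the salt shaker, 44 mm across, 90 mm high. Origin: centre of its underside. Leave it.
- bowl: White ceramic bowl, 115 mm across, 53 mm high, on the hob behind the board. Origin: centre of its underside. Leave it.
- tumbler: Clear glass tumbler, 72 mm across, 95 mm high, left of the board. Origin: centre of its underside. Leave it.

How it is judged:
By the outcome, as a careful person would: the job done as asked, in the order asked, and still so for the second after the job is handed in, with the robot touching nothing.
It also fails if it takes over 64 s, if anything falls off the work surface, if the arm or the gripper's body presses on something with over 40 N, if the wrist force passes 120 N, or if a joint passes its speed limit or range.

## Working session

There is one attempt and no reset: what is moved stays moved. The work goes in short steps, Python scripts to look and compute and a tool call to move; the robot and the scene stay as the last step left them, time stands still between calls to the robot, and variables do not carry over. Pictures are saved under pics/ and viewed, at most 10 in all, crops included, and the job is handed in when it is done.

Besides the shell and the picture viewer there is one more tool, called after "Call:" as name(argument=value, ...) on one line, values as JSON. apply_moves: Moves the arm, as the interface text tells. Its arguments: {"type":"object","properties":{"plan":{"type":"array"},"force":{"type":"number"}},"required":["plan"]}

```bash
mkdir -p pics; ls; python3 - <<'E'
from station import *
import cv2
for n in("side","top"):
    cv2.imwrite(f"pics/{n}0.png",snapshot(n)[:,:,::-1]); print(n,calibration(n))
s=sense();print(s)
E
```

```text
pics
side {'camera_matrix': array([[424.95797905,   0.        , 276.85148797],
       [  0.        , 424.95797905, 207.28382361],
       [  0.        ,   0.        ,   1.        ]]), 'k1': -0.12180972687709281, 'R': array([[-0.98893645, -0.14706251,  0.01942446],
       [-0.10220194,  0.58057479, -0.80776709],
       [ 0.1075149 , -0.80081554, -0.58918165]]), 't': array([0.55468341, 0.08852669, 1.12550373])}
top {'camera_matrix': array([[431.09808533,   0.        , 278.67738629],
       [  0.        , 431.09808533, 208.18416698],
       [  0.        ,   0.        ,   1.        ]]), 'k1': -0.06085750187558753, 'R': array([[ 0.01986235, -0.99972248,  0.01266721],
       [-0.98997165, -0.02143783, -0.13963002],
       [ 0.13986283, -0.0097668 , -0.99012272]]), 't': array([0.0614657 , 0.56085698, 0.90441169])}
{'t': 0.1, 'q': array([-1.52049409e+00,  5.28420434e-01,  1.43382305e+00,  2.58134380e-05,
        1.18141971e+00, -1.78466619e-01]), 'qd': array([-0.00201977, -0.00203504, -0.00266023, -0.00016299,  0.00156894,
       -0.00254837]), 'tau': array([-1.33162875e-04, -4.43304884e+01, -1.78587091e+01, -2.81348321e-04,
        3.91051974e-03,  4.70797076e-06]), 'tcp_pos': array([ 0.14175815, -0.60801769,  0.23038692]), 'tool_rot': array([ 9.93465259e-01,  1.14130219e-01,  7.82079413e-05, -1.03237988e-03]), 'force': array([0.77781839, 0.33738553, 0.18388475]), 'ft_torque': array([0.04326244, 0.09524   , 0.02690775]), 'gripper_force': 0.0, 'finger_gap': 0.9992826301569733}
```

View pics/top0.png

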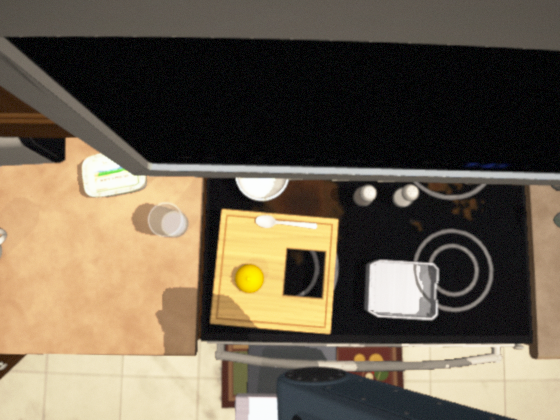

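View pics/side0.png

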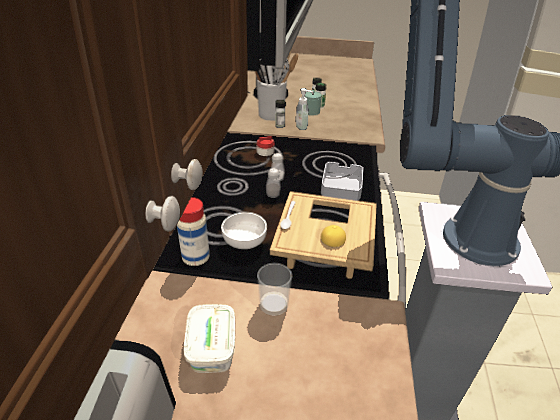

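The top view shows the board around (275,270), with the cut-out at (304,273) and the lemon at (250,279). The tray is to the right at (402,289), and the shakers are at (366,195) and (405,195). Next I'll measure these.

```bash
cat > h.py <<'E'
import numpy as np, cv2
from station import *
def ray(n,px):
    c=calibration(n);K=c["camera_matrix"];p=np.atleast_2d(np.array(px,float))
    u=cv2.undistortPoints(p[:,None],K,np.array([c["k1"]*1.0,0,0,0,0]))[:,0]
    d=np.c_[u,np.ones(len(u))]@c["R"]; o=-c["R"].T@c["t"]; return o,d
def onz(n,px,z):
    o,d=ray(n,px); return o+d*((z-o[2])/d[:,2])[:,None]
def proj(n,X):
    c=calibration(n); 
    return cv2.projectPoints(np.atleast_2d(np.array(X,float)),cv2.Rodrigues(c["R"])[0],c["t"],c["camera_matrix"],np.array([c["k1"],0,0,0,0]))[0][:,0]
def big(m):
    cs=cv2.findContours(m.astype(np.uint8)*255,cv2.RETR_EXTERNAL,cv2.CHAIN_APPROX_NONE)[0]
    return max(cs,key=cv2.contourArea)
E
python3 - <<'E'
from h import *
im=cv2.imread("pics/top0.png");hsv=cv2.cvtColor(im,cv2.COLOR_BGR2HSV);H,S,V=[hsv[:,:,i].astype(int) for i in range(3)]
yy,xx=np.mgrid[:420,:560]
crop=im[180:345,200:460];cv2.imwrite("pics/crop0.png",cv2.resize(crop,None,fx=3,fy=3,interpolation=cv2.INTER_CUBIC))
m=(S>60)&(V>120)&(xx>208)&(xx<345)&(yy>205)&(yy<338)
b=big(m);r=cv2.minAreaRect(b);print("board",r);print(onz("top",cv2.boxPoints(r),.058).round(4))
hole=(V<90)&(xx>278)&(xx<330)&(yy>240)&(yy<305)
r=cv2.minAreaRect(big(hole));print("hole",r);print(onz("top",cv2.boxPoints(r),.058).round(4))
t=(V>90)&(S<60)&(xx>358)&(xx<445)&(yy>250)&(yy<325)
r=cv2.minAreaRect(big(t));print("tray",r);print(onz("top",cv2.boxPoints(r),.038).round(4))
l=(H>18)&(H<30)&(S>225)&(V>150)&(xx>225)&(xx<275)&(yy>255)&(yy<300)
r=cv2.minEnclosingCircle(big(l));print("lemon",r,onz("top",[r[0]],.075))
print(onz("top",[[364,193],[405,193]],.09), onz("top",[[268,222],[316,226]],.062))
E
```

```text
board ((274.7896728515625, 271.0241394042969), (121.16336059570312, 116.67890930175781), 4.763641834259033)
[[ 0.3109  0.2117  0.058 ]
 [ 0.5547  0.2006  0.058 ]
 [ 0.5386 -0.0586  0.058 ]
 [ 0.2952 -0.0391  0.058 ]]
hole ((304.1241760253906, 273.0103454589844), (38.283966064453125, 45.50893020629883), 4.763641834259033)
[[ 0.3756  0.0603  0.058 ]
 [ 0.4704  0.0541  0.058 ]
 [ 0.4653 -0.0269  0.058 ]
 [ 0.3705 -0.0196  0.058 ]]
tray ((405.5, 285.5), (69.0, 77.0), 90.0)
[[ 0.4698 -0.1207  0.038 ]
 [ 0.4727 -0.2911  0.038 ]
 [ 0.3244 -0.2873  0.038 ]
 [ 0.3229 -0.12    0.038 ]]
lemon ((248.92105102539062, 278.0789489746094), 14.03058910369873) [[0.4077433  0.13181562 0.075     ]]
[[ 0.58814669 -0.10402741  0.09      ]
 [ 0.59015874 -0.19078183  0.09      ]] [[ 0.52608193  0.09540827  0.062     ]
 [ 0.51968926 -0.00675692  0.062     ]]
```

View pics/crop0.png

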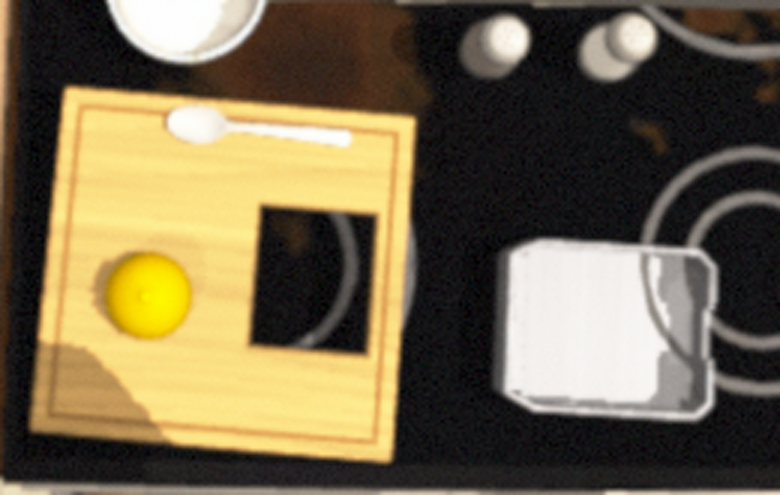

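The crop shows the tray with its tapered end to the left, facing the board, and its notch on the right. It is already roughly aligned. I'll fit the poses from the crop corners: board TL (65,88), TR (415,118), BR (390,462), BL (32,430).

```bash
cat >> h.py <<'E'
def rigid(P,W):  # fit W=c+R P
    P=np.array(P);W=np.array(W)[:,:2];a=P-P.mean(0);b=W-W.mean(0)
    th=np.arctan2((a[:,0]*b[:,1]-a[:,1]*b[:,0]).sum(),(a*b).sum());R=np.array([[np.cos(th),-np.sin(th)],[np.sin(th),np.cos(th)]])
    c=W.mean(0)-R@P.mean(0);return c,th,(W-c-P@R.T)
E
python3 - <<'E'
from h import *
f=lambda L:np.array(L)/3+[200,180]-[1/3,1/3]
B=onz("top",f([(65,88),(415,118),(390,462),(32,430)]),.058)
# board: x->left image, y-> down image (world -x)
c,th,e=rigid([(.125,-.12),(-.125,-.12),(-.125,.12),(.125,.12)],B);print("board",c,np.degrees(th),(e*1e3).round(1))
Hh=onz("top",f([(262,205),(376,213),(367,353),(250,345)]),.058)
c2,th2,e=rigid([(-.02,-.05),(-.104,-.05),(-.104,.05),(-.02,.05)],Hh);print("hole",c2,np.degrees(th2),(e*1e3).round(1))
T=onz("top",f([(540,240),(508,262),(500,392),(527,408),(700,247),(718,265),(714,408),(695,420)]),.038)
tc,tt,e=rigid([(.055,-.06),(.075,-.05),(.075,.05),(.055,.06),(-.065,-.06),(-.075,-.05),(-.075,.05),(-.065,.06)],T);print("tray",tc,np.degrees(tt),(e*1e3).round(1))
R=lambda a:np.array([[np.cos(a),-np.sin(a)],[np.sin(a),np.cos(a)]])
print("tray in board",R(th).T@(tc-c)*1e3,np.degrees(tt-th))
# lemon from both views
im=cv2.imread("pics/side0.png");hsv=cv2.cvtColor(im,cv2.COLOR_BGR2HSV);m=cv2.inRange(hsv,(18,180,120),(32,255,255));m[:215]=0;m[255:]=0;m[:,:315]=0;m[:,352:]=0
ls=cv2.minEnclosingCircle(big(m>0));print(ls,onz("side",[ls[0]],.075))
l=np.array([.4077,.1318]);print("lemon in board",R(th).T@(l-c)*1e3)
tr=tc+R(tt)@[-.075,0];print("tray front",tr)
s=proj("side",[[*(c+R(th)@p),.058] for p in [(.125,-.12),(-.125,-.12),(-.125,.12),(.125,.12)]]);print(s)
E
```

```text
board [0.42450111 0.07857697] 86.2515184060929 [[-0.1  0.6]
 [ 0.1 -0.3]
 [-0.3  0.6]
 [ 0.4 -0.9]]
hole [0.42477875 0.07859491] 86.7045744926627 [[-1.5 -1.8]
 [-0.8  1.4]
 [ 1.5  1.3]
 [ 0.8 -0.9]]
tray [ 0.38819735 -0.19845259] 87.32207127941281 [[ 0.9 -1.9]
 [-6.3  1.1]
 [ 1.4  2.6]
 [ 1.4  2.7]
 [ 3.2  0.3]
 [ 0.9 -3.2]
 [-1.3 -2.6]
 [-0.3  1. ]]
tray in board [-278.81031938   18.11481656] 1.070552873319902
((344.0, 241.5), 0.5001000165939331) [[0.37919412 0.15730081 0.075     ]]
lemon in board [52.01076293 20.24471117]
tray front [ 0.38469323 -0.27337068]
[[268.6376885  249.41950964]
 [288.82844646 191.43944683]
 [374.95141183 203.30424944]
 [371.7485105  265.59364672]]
```

Call:
apply_moves(plan=[[0,0,0,0,0,-0.17,0.2],[0,0,0,0,0,-0.17,0.2],[0,0,0,0,0,-0.17,0.2],[0,0,0,0,0,-0.17,0.2],[0,0,0,0,0,-0.17,0.2],[0,0,0,0,0,-0.17,0.2],[0,0,0,0,0,-0.17,0.2],[0,0,0,0,0,-0.17,0.2]])

```text
t: 1.1
tcp_pos: [0.1418, -0.6083, 0.2307]
tool_rot: [0.699, 0.715, 0.0, -0.0]
force: [0.6, 0.2, 0.3]
finger_gap: 0.401
gripper_force: 0.0
```

Call:
apply_moves(plan=[[0,0,0,0,0,0.088,0.2],[0.06,0.031,0,0,0,0,0.2],[0.06,0.031,0,0,0,0,0.2],[0.06,0.031,0,0,0,0,0.2],[0.06,0.031,0,0,0,0,0.2],[0.06,0.031,0,0,0,0,0.2],[0.06,0.031,0,0,0,0,0.2],[0.06,0.031,0,0,0,0,0.2]])

```text
t: 2.1
tcp_pos: [0.37, -0.2332, 0.2313]
tool_rot: [0.732, 0.682, 0.0, 0.0]
force: [0.7, -1.5, 0.1]
finger_gap: 0.399
gripper_force: 0.0
```

Call:
apply_moves(plan=[[0,0,0.05,0,0,0,0.2],[0,0,0.05,0,0,0,0.2],[0,0,0.03,0,0,0,0.2],[0,0,0,0,0,0,0.2]])

```text
t: 2.6
tcp_pos: [0.3681, -0.2336, 0.0995]
tool_rot: [0.731, 0.682, 0.0, -0.003]
force: [-1.0, 0.0, -0.0]
finger_gap: 0.4
gripper_force: 0.0
```

```bash
cat >> h.py <<'E'
C=np.array([.4245,.0786]);TH=np.radians(86.3);RB=np.array([[np.cos(TH),-np.sin(TH)],[np.sin(TH),np.cos(TH)]])
def tb():
    s=sense();q=s["tool_rot"];print("tcp board mm",(RB.T@(s["tcp_pos"][:2]-C)*1e3).round(1),"z",(s["tcp_pos"][2]*1e3).round(1),"yaw",np.degrees(2*np.arctan2(q[1],q[0])).round(1),"F",s["force"].round(1),s["t"])
def pics(k):
    a=snapshot("top")[180:345,200:460];b=snapshot("side")[120:300,250:450]
    cv2.imwrite(f"pics/{k}.png",np.hstack([cv2.resize(a,(400,254)),cv2.resize(b,(400,360))[:254] if 0 else cv2.resize(b,(282,254))])[:,:,::-1])
E
python3 -c "
from h import *
tb();pics('a')"
```

```text
tcp board mm [-315.2   36.1] z 99.5 yaw 86.0 F [-1.  0. -0.] 2.6
```

View pics/a.png

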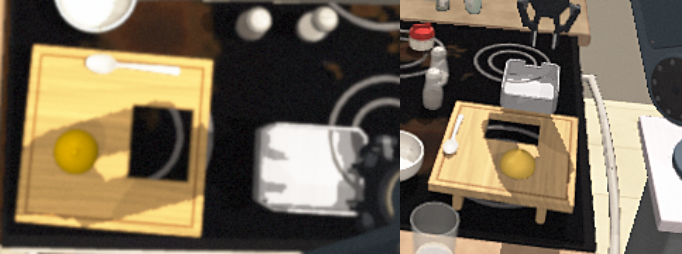

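```bash
python3 -c "
from h import *
X=[.368,-.2336,.0995]
print(proj('top',X),proj('side',X), proj('side',[[.388,-.198,0],[.4245,.0786,.058]]))
pics('b');tb()"
```

```text
[[429.31618726 301.3064749 ]] [[351.0133271  153.36174052]] [[340.79120711 186.16764151]
 [326.00075573 224.63143218]]
tcp board mm [-317.3   34.1] z 102.5 yaw 86.0 F [ 0.3 -0.4  0.3] 2.8
```

View pics/b.png

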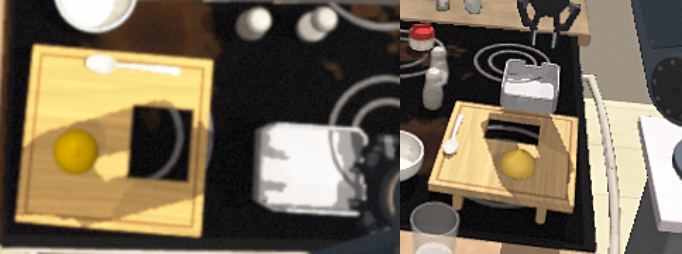

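The pixel projections agree with the gripper position (side view about (352,152)). The fingers sit just behind the tray. I'll lower them inside it and slide it about 18 mm sideways.

Call:
apply_moves(plan=[[0.038,0.016,0,0,0,0,0.2],[0,0,0.03,0,0,0,0.2],[0,0,0.03,0,0,0,0.2],[0,0,0.03,0,0,0,0.2],[0,0.01,0,0,0,0,0.2],[0,0.01,0,0,0,0,0.2],[0,0,0,0,0,0,0.2]])

```text
t: 3.68
tcp_pos: [0.4102, -0.2009, 0.0128]
tool_rot: [0.731, 0.682, 0.0, 0.003]
force: [0.1, 0.2, 0.9]
finger_gap: 0.397
gripper_force: 0.0
```

Call:
apply_moves(plan=[[0,0.004,0,0,0,0,0.2],[0,0.004,0,0,0,0,0.2],[0,0.004,0,0,0,0,0.2],[0,0.004,0,0,0,0,0.2],[0,0,0,0,0,0,0.2]])

```text
t: 4.3
tcp_pos: [0.4242, -0.2007, 0.0112]
tool_rot: [0.731, 0.682, 0.0, 0.0]
force: [-0.6, 0.8, 0.4]
finger_gap: 0.398
gripper_force: 0.7
```

```bash
python3 -c "
from h import *
tb();pics('c')"
```

```text
tcp board mm [-278.8  -17.7] z 11.2 yaw 86.0 F [-0.6  0.8  0.4] 4.3
```

View pics/c.png

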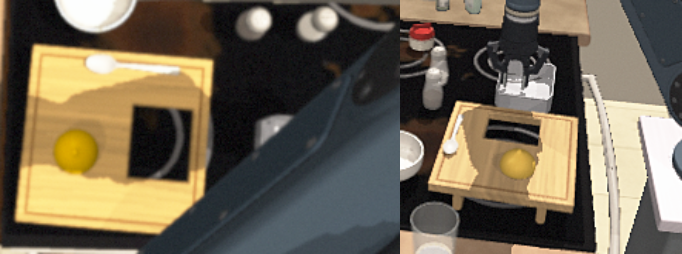

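The tray has slid about 10 mm. I'll go another 8 mm, then lift and check.

Call:
apply_moves(plan=[[0,0.004,0,0,0,0,0.2],[0,0.004,0,0,0,0,0.2],[0,0,0,0,0,0,0.2],[0,-0.01,0,0,0,0,0.2],[0,0,-0.06,0,0,0,0.2],[-0.06,0,-0.06,0,0,0,0.2],[-0.06,0,0,0,0,0,0.2],[-0.06,0,0,0,0,0,0.2]])

```text
t: 5.4
tcp_pos: [0.4102, -0.3662, 0.1166]
tool_rot: [0.731, 0.682, -0.0, 0.001]
force: [1.2, -0.1, -0.4]
finger_gap: 0.398
gripper_force: 0.0
```

```bash
cat >> h.py <<'E'
def traypose():
    im=snapshot("top")[:,:,::-1].copy();cv2.imwrite("pics/last.png",im)
    hsv=cv2.cvtColor(im,cv2.COLOR_BGR2HSV)
    m=cv2.inRange(hsv,(0,0,100),(180,60,255));m[:215]=0;m[335:]=0;m[:,:342]=0;m[:,460:]=0
    b=big(m>0);print("bbox",cv2.boundingRect(b))
    P=(onz("top",b[:,0].astype(float),.038)[:,:2]-C)@RB*1e3
    for a in range(int(P[:,0].min()),int(P[:,0].max()),10):
        s=P[(P[:,0]>=a)&(P[:,0]<a+10)]; print(a,s[:,1].min().round(1),s[:,1].max().round(1),end=" | ")
    print()
E
python3 -c "
from h import *
tb();traypose();pics('d')"
```

```text
tcp board mm [-444.8  -14.4] z 116.6 yaw 86.0 F [ 1.2 -0.1 -0.4] 5.4
bbox (366, 244, 94, 69)
-403 -87.8 55.5 | -393 -89.5 55.8 | -383 -88.6 54.8 | -373 -85.6 54.9 | -363 -82.5 51.6 | -353 -77.4 59.1 | -343 -65.6 61.9 | -333 -60.5 60.6 | -323 -61.6 61.4 | -313 -62.9 61.7 | -303 -62.0 60.7 | -293 -61.7 61.2 | -283 -60.8 60.1 | -273 -62.0 60.9 | -263 -61.3 59.4 | -253 -62.1 60.2 | -243 -61.9 60.4 | -233 -61.0 59.6 | -223 -60.2 57.9 | -213 -55.0 54.3 | -203 -50.0 48.7 |
```

View pics/d.png

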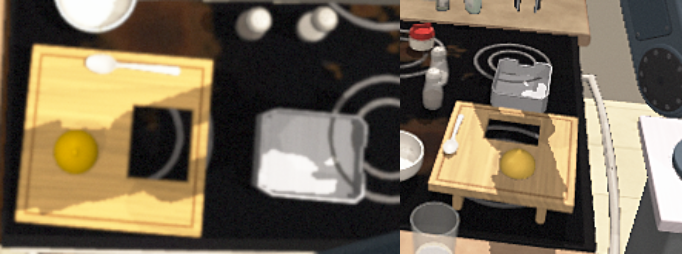

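The tray is now on the board's axis (y about 0, yaw about 0). Next I'll push it in from the front with the fingers spread.

Call:
apply_moves(plan=[[0.04,-0.014,0,0,0,-0.005,-0.4],[0,0,0.035,0,0,0,-0.4],[0,0,0.035,0,0,0,-0.4],[0,0,0.035,0,0,0,-0.4],[0,0,0,0,0,0,-0.4],[0.01,0,0,0,0,0,-0.4],[0.01,0,0,0,0,0,-0.4],[0.01,0,0,0,0,0,-0.4]])

```text
t: 6.55
tcp_pos: [0.4015, -0.2929, 0.0117]
tool_rot: [0.73, 0.684, -0.0, 0.001]
force: [-0.5, 0.6, 1.0]
finger_gap: 0.701
gripper_force: 0.0
```

Call:
apply_moves(plan=[[0.01,0,0,0,0,0,-0.4],[0.01,0,0,0,0,0,-0.4],[0.01,0,0,0,0,0,-0.4],[0.01,0,0,0,0,0,-0.4],[0.01,0,0,0,0,0,-0.4],[0.01,0,0,0,0,0,-0.4],[0.01,0,0,0,0,0,-0.4],[0,0,0,0,0,0,-0.4]])

```text
t: 7.55
tcp_pos: [0.4046, -0.2216, 0.0102]
tool_rot: [0.729, 0.684, 0.0, -0.002]
force: [0.8, -0.5, -0.4]
finger_gap: 0.703
gripper_force: 0.0
```

```bash
python3 -c "
from h import *
tb();pics('e')"
```

```text
tcp board mm [-300.8    0.5] z 10.2 yaw 86.3 F [ 0.8 -0.5 -0.4] 7.55
```

View pics/e.png

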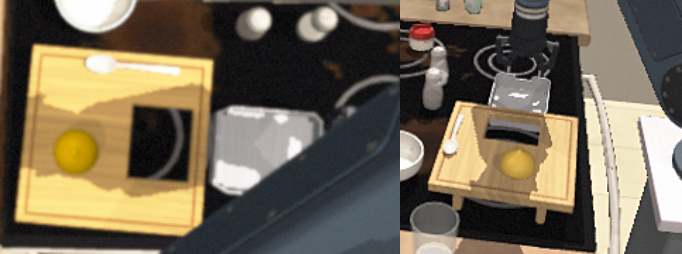

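The tray's nose is at the board edge and centred on the mouth. I'll keep pushing.

Call:
apply_moves(plan=[[0.01,0,0,0,0,0,-0.4],[0.01,0,0,0,0,0,-0.4],[0.01,0,0,0,0,0,-0.4],[0.01,0,0,0,0,0,-0.4],[0.01,0,0,0,0,0,-0.4],[0.01,0,0,0,0,0,-0.4],[0.01,0,0,0,0,0,-0.4],[0,0,0,0,0,0,-0.4]])

```text
t: 8.65
tcp_pos: [0.4097, -0.1526, 0.0106]
tool_rot: [0.729, 0.684, -0.0, -0.001]
force: [0.4, 0.5, 0.2]
finger_gap: 0.7
gripper_force: 0.0
```

Call:
apply_moves(plan=[[0.01,0,0,0,0,0,-0.4],[0.01,0,0,0,0,0,-0.4],[0.01,0,0,0,0,0,-0.4],[0.01,0,0,0,0,0,-0.4],[0.01,0,0,0,0,0,-0.4],[0,0,0,0,0,0,-0.4]])

```text
t: 9.4
tcp_pos: [0.4128, -0.1026, 0.0105]
tool_rot: [0.729, 0.684, -0.0, -0.001]
force: [-0.2, 1.3, -0.3]
finger_gap: 0.703
gripper_force: 0.0
```

```bash
python3 -c "
from h import *
tb()"
```

```text
tcp board mm [-181.6    0. ] z 10.5 yaw 86.4 F [-0.2  1.3 -0.3] 9.4
```

Call:
apply_moves(plan=[[0.005,0,0,0,0,0,-0.4],[0.005,0,0,0,0,0,-0.4],[0.003,0,0,0,0,0,-0.4],[0,0,0,0,0,0,-0.4]])

```text
t: 9.9
tcp_pos: [0.414, -0.0906, 0.0105]
tool_rot: [0.73, 0.684, -0.0, -0.0]
force: [-0.6, -0.1, 0.2]
finger_gap: 0.704
gripper_force: 0.0
```

Call:
apply_moves(plan=[[0.002,0,0,0,0,0,-0.4],[0.002,0,0,0,0,0,-0.4],[0,0,0,0,0,0,-0.4]])

```text
t: 10.28
tcp_pos: [0.4146, -0.0869, 0.0105]
tool_rot: [0.73, 0.684, 0.0, 0.0]
force: [1.2, -1.5, -0.9]
finger_gap: 0.7
gripper_force: 0.2
```

Call:
apply_moves(plan=[[0.002,0,0,0,0,0,-0.4],[0,0,0,0,0,0,-0.4]])

```text
t: 10.52
tcp_pos: [0.4148, -0.0849, 0.0105]
tool_rot: [0.73, 0.684, 0.0, 0.0]
force: [-0.2, -1.0, 0.3]
finger_gap: 0.698
gripper_force: 0.4
```

Call:
apply_moves(plan=[[0.002,0,0,0,0,0,-0.4],[0,0,0,0,0,0,-0.4]])

```text
t: 10.78
tcp_pos: [0.4152, -0.0849, 0.0105]
tool_rot: [0.729, 0.684, -0.0, 0.001]
force: [-4.4, -13.3, -0.9]
finger_gap: 0.7
gripper_force: 7.1
```

Call:
apply_moves(plan=[[0.002,0,0,0,0,0,-0.4],[0,0,0,0,0,0,-0.4]])

```text
t: 11.02
tcp_pos: [0.4156, -0.0849, 0.0106]
tool_rot: [0.729, 0.685, -0.001, 0.002]
force: [-10.7, -27.1, -0.8]
finger_gap: 0.702
gripper_force: 13.7
```

Call:
apply_moves(plan=[[0.001,0,0,0,0,0,-0.4],[0,0,0,0,0,0,-0.4]])

```text
t: 11.28
tcp_pos: [0.4157, -0.0848, 0.0106]
tool_rot: [0.728, 0.685, -0.001, 0.002]
force: [-13.8, -32.3, 0.4]
finger_gap: 0.7
gripper_force: 17.1
```

The tray stopped against the rail (32 N, at the expected position). I'll back off, lift, and cross to the far side of the lemon.

Call:
apply_moves(plan=[[-0.02,0,0,0,0,0,0.2],[-0.03,0,0,0,0,0,0.2],[0,0,-0.06,0,0,0,0.2],[0,0,-0.06,0,0,0,0.2],[0,0,-0.06,0,0,0,0.2],[0,0,0,0,0,0,0.2]])

```text
t: 12.02
tcp_pos: [0.4139, -0.1309, 0.1945]
tool_rot: [0.73, 0.684, 0.001, 0.005]
force: [0.3, -0.1, -0.0]
finger_gap: 0.397
gripper_force: 0.0
```

```bash
python3 -c "
from h import *
tb()
im=snapshot('top')[:,:,::-1].copy()
h=cv2.cvtColor(im,cv2.COLOR_BGR2HSV);m=cv2.inRange(h,(18,226,100),(30,255,255));m[:255]=0;m[300:]=0;m[:,:225]=0;m[:,275:]=0
r=cv2.minEnclosingCircle(big(m>0));print(r,RB.T@(onz('top',[r[0]],.07)[0,:2]-C))
pics('f')"
```

```text
tcp board mm [-209.7   -3. ] z 194.5 yaw 86.3 F [ 0.3 -0.1 -0. ] 12.025
((248.82061767578125, 278.03436279296875), 14.083930969238281) [0.05250693 0.02021028]
```

View pics/f.png

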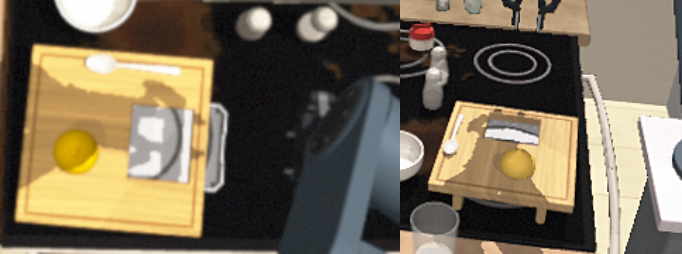

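The tray is home under the cut-out, with its front protruding at about (215,150) in the crop. Next I'll move over the lemon to its far side.

Call:
apply_moves(plan=[[0.054,-0.005,0,0,0,0,0.2],[0.054,-0.005,0,0,0,0,0.2],[0.054,-0.005,0,0,0,0,0.2],[0.054,-0.005,0,0,0,0,0.2],[0.054,-0.006,0,0,0,0,0.2],[0.054,-0.006,0,0,0,0,0.2],[0,0,0,0,0,-0.174,0.2],[0,0,0,0,0,0,0.2]])

```text
t: 13.18
tcp_pos: [0.3991, 0.1959, 0.1885]
tool_rot: [0.668, 0.745, -0.002, -0.002]
force: [-0.4, 1.0, -0.8]
finger_gap: 0.402
gripper_force: 0.0
```

```bash
python3 -c "
from h import *
tb()"
```

```text
tcp board mm [115.4  32.9] z 188.5 yaw 96.2 F [-0.4  1.  -0.8] 13.175
```

Call:
apply_moves(plan=[[0,0,0.04,0,0,0,0.2],[0,0,0.04,0,0,0,0.2],[0,0,0.03,0,0,0,0.2],[0,0,0,0,0,0,0.2],[0,0,0,0,0,0,0.2]])

```text
t: 13.8
tcp_pos: [0.401, 0.195, 0.0806]
tool_rot: [0.668, 0.744, -0.0, -0.0]
force: [-0.7, 0.4, 0.7]
finger_gap: 0.399
gripper_force: 0.0
```

```bash
python3 -c "
from h import *
tb()"
```

```text
tcp board mm [114.6  30.9] z 80.6 yaw 96.1 F [-0.7  0.4  0.7] 13.8
```

Call:
apply_moves(plan=[[0,0,0.016,0,0,0,0.2],[-0.01,0,0,0,0,0,0.2],[-0.01,0,0,0,0,0,0.2],[-0.008,0,0,0,0,0,0.2],[-0.008,0,0,0,0,0,0.2],[-0.008,0,0,0,0,0,0.2],[-0.008,0,0,0,0,0,0.2],[-0.008,0,0,0,0,0,0.2]])

```text
t: 14.8
tcp_pos: [0.4075, 0.1354, 0.0645]
tool_rot: [0.668, 0.745, 0.0, -0.0]
force: [-0.7, 0.6, 1.9]
finger_gap: 0.402
gripper_force: 0.7
```

```bash
python3 -c "
from h import *
tb();pics('g')"
```

```text
tcp board mm [55.6 20.7] z 64.5 yaw 96.2 F [-0.7  0.6  1.9] 14.8
```

View pics/g.png

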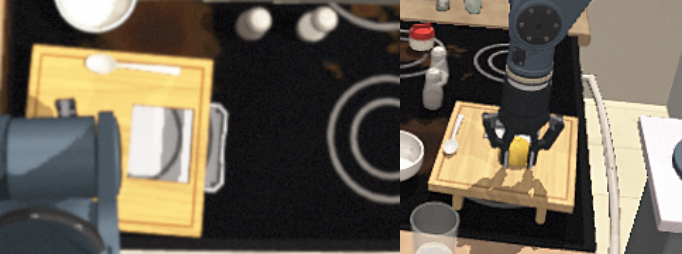

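The lemon is nested between the fingers in the side view at about (520,150), moving toward the cut-out, and the spoon is undisturbed. I'll keep pushing and use pixel measurements from here.

Call:
apply_moves(plan=[[-0.006,0,0,0,0,0,0.2],[-0.006,0,0,0,0,0,0.2],[-0.006,0,0,0,0,0,0.2],[-0.006,0,0,0,0,0,0.2],[-0.006,0,0,0,0,0,0.2],[-0.006,0,0,0,0,0,0.2],[-0.006,0,0,0,0,0,0.2],[-0.006,0,0,0,0,0,0.2]])

```text
t: 15.9
tcp_pos: [0.4127, 0.0877, 0.0645]
tool_rot: [0.668, 0.745, 0.0, 0.0]
force: [0.8, -0.0, 0.8]
finger_gap: 0.4
gripper_force: 0.4
```

Call:
apply_moves(plan=[[-0.006,0,0,0,0,0,0.2],[-0.006,0,0,0,0,0,0.2],[-0.006,0,0,0,0,0,0.2],[-0.006,0,0,0,0,0,0.2],[-0.006,0,0,0,0,0,0.2],[-0.006,0,0,0,0,0,0.2],[-0.002,0,0,0,0,0,0.2],[0,0,0,0,0,0,0.2]])

```text
t: 16.9
tcp_pos: [0.4168, 0.0502, 0.0645]
tool_rot: [0.668, 0.744, 0.0, -0.0]
force: [0.3, 0.3, -0.3]
finger_gap: 0.401
gripper_force: 0.0
```

```bash
cat >> h.py <<'E'
def lemon():
    for n in ("top","side"):
        h=cv2.cvtColor(snapshot(n),cv2.COLOR_RGB2HSV);m=cv2.inRange(h,(20,210,60),(32,255,255))
        y0,y1,x0,x1=(215,335,212,350) if n=="top" else (150,290,265,385)
        k=np.zeros_like(m);k[y0:y1,x0:x1]=m[y0:y1,x0:x1]
        if k.any():
            b=big(k>0);r=cv2.minEnclosingCircle(b);print(n,r,cv2.contourArea(b),[(z,(RB.T@(onz(n,[r[0]],z)[0,:2]-C)*1e3).round(0)) for z in (.02,.07)])
        else: print(n,"none")
E
python3 -c "
from h import *
tb();lemon()"
```

```text
tcp board mm [-28.8   5.8] z 64.5 yaw 96.2 F [ 0.3  0.3 -0.3] 16.9
top none
side none
```

Call:
apply_moves(plan=[[0.01,0,0,0,0,0,0.2],[0,0,-0.05,0,0,0,0.2],[0,0,-0.05,0,0,0,0.2],[-0.05,0,-0.03,0,0,0,0.2],[-0.05,0,0,0,0,0,0.2],[-0.05,0,0,0,0,0,0.2],[-0.05,0,0,0,0,0,0.2],[0,0,0,0,0,0,0.2]])

```text
t: 18.0
tcp_pos: [0.4387, -0.1413, 0.1947]
tool_rot: [0.669, 0.743, 0.0, 0.001]
force: [-0.4, 0.5, -0.5]
finger_gap: 0.4
gripper_force: 0.0
```

```bash
python3 -c "
from h import *
tb();lemon()
im=snapshot('top')[:,:,::-1].copy();cv2.imwrite('pics/z.png',im);old=cv2.imread('pics/top0.png')
d=cv2.absdiff(im,old).max(2)
for n,(x0,x1,y0,y1) in dict(spoon=(250,322,214,232),bowl=(232,292,175,202),tumbler=(145,190,200,240),shk=(350,422,182,210)).items(): print(n,(d[y0:y1,x0:x1]>60).sum())
h=cv2.cvtColor(im,cv2.COLOR_BGR2HSV);m=cv2.inRange(h,(0,0,100),(180,60,255));m[:240]=0;m[312:]=0;m[:,:333]=0;m[:,352:]=0
b=big(m>0)[:,0].astype(float);print(cv2.boundingRect(b.astype(int)));P=(onz('top',b,.038)[:,:2]-C)@RB*1e3;print(P.min(0),P.max(0))
"
```

```text
tcp board mm [-218.5  -28.4] z 194.7 yaw 96.0 F [-0.4  0.5 -0.5] 18.0
top ((315.0, 273.5), 11.543496131896973) 22.0 [(0.02, array([-88.,  -0.])), (0.07, array([-83.,  -1.]))]
side none
spoon 317
bowl 0
tumbler 130
shk 0
(333, 246, 15, 59)
[-154.76513518  -63.46456826] [-128.33046388   60.75037631]
```

```bash
python3 -c "
from h import *
im=cv2.imread('pics/z.png');old=cv2.imread('pics/top0.png')
for k,a in (('old',old),('new',im)):
    h=cv2.cvtColor(a,cv2.COLOR_BGR2HSV)
    s=h[212:234,248:324];m=(s[:,:,1]<90)
    b=big(m);print(k,'spoon',cv2.boundingRect(b),cv2.contourArea(b),cv2.minAreaRect(b))
h=cv2.cvtColor(im,cv2.COLOR_BGR2HSV);c=h[244:304,278:332]
m=cv2.inRange(c,(12,120,40),(36,255,255));m[:4]=0;m[-6:]=0;m[:,:10]=0;m[:,-7:]=0
for y in range(0,60,3): print(' '.join('%3d'%v if s>110 else ' ..' for v,s in zip(c[y,::3,2],c[y,::3,1])))
a=cv2.cvtColor(snapshot('side'),cv2.COLOR_RGB2HSV)[196:222,305:360]
print()
for y in range(0,26,2): print(' '.join('%3d'%v if s>110 else ' ..' for v,s in zip(a[y,::2,2],a[y,::2,1])))
"
```

```text
old spoon (7, 3, 63, 15) 363.5 ((38.06794738769531, 9.767370223999023), (62.226680755615234, 12.265082359313965), 2.2457425594329834)
new spoon (7, 3, 63, 14) 351.5 ((38.04267120361328, 9.409032821655273), (62.12991714477539, 12.16073226928711), 1.1691393852233887)
196 195 195 196 198 196 199 197 196 198 201 200 203 201 201 202 199 180
197 195 192 161 174 185 187 188 192 197 199 200 244 215 208 197 195 157
199 197 193  ..  ..  ..  ..  ..  ..  ..  ..  .. 189  ..  ..  .. 235 223
196 196 190  ..  ..  ..  ..  ..  ..  ..  ..  ..  ..  ..  ..  .. 221 229
203 202 191  ..  ..  ..  ..  ..  ..  ..  ..  ..  ..  ..  ..  .. 224 229
200 204 190  ..  ..  ..  ..  ..  ..  ..  ..  ..  ..  ..  ..  .. 238 227
183 187 169  ..  ..  ..  ..  ..  .. 225  ..  .. 215 148  ..  .. 217 216
250 233  ..  ..  ..  ..  ..  ..  ..  ..  ..  ..  .. 203  ..  .. 170 148
251 251  ..  ..  ..  ..  ..  ..  ..  ..  ..  ..  ..  .. 181  .. 159 139
249 249  ..  ..  ..  ..  ..  ..  ..  ..  ..  ..  ..  .. 218 149 218 193
250 250  ..  ..  ..  ..  ..  ..  ..  ..  ..  ..  ..  .. 198 126 242 230
245 246  ..  ..  ..  ..  ..  ..  ..  ..  .
[... 1362 characters left out ...]
  ..  ..  ..  ..  ..  ..  ..
164 164 160  ..  ..  ..  ..  ..  ..  ..  ..  ..  ..  ..  ..  ..  .. 237  ..  ..  ..  ..  ..  ..  ..  ..  ..  ..
 .. 165 140  ..  ..  ..  .. 225  ..  ..  ..  ..  ..  ..  ..  ..  ..  ..  ..  ..  ..  .. 224  ..  ..  ..  ..  ..
164  .. 118  ..  ..  ..  .. 214  ..  ..  ..  ..  ..  ..  ..  ..  ..  ..  ..  ..  ..  .. 229  ..  ..  ..  ..  ..
163 170 104  ..  ..  ..  .. 214  ..  ..  ..  ..  ..  ..  ..  ..  ..  ..  ..  ..  ..  .. 234  ..  ..  ..  ..  ..
 ..  ..  ..  ..  ..  ..  .. 170  ..  ..  ..  ..  ..  ..  ..  ..  .. 248  ..  ..  ..  ..  ..  ..  ..  ..  ..  ..
162 165 165 161 165 174 179  .. 138  ..  ..  ..  ..  ..  ..  ..  .. 133  ..  ..  ..  .. 232  ..  ..  ..  ..  ..
```

```bash
python3 -c "
from h import *
c=0
obs={}
for n,(x0,x1,y0,y1) in dict(top=(284,327,248,298),side=(312,360,204,232)).items():
    h=cv2.cvtColor(snapshot(n),cv2.COLOR_RGB2HSV)[y0:y1,x0:x1].astype(int)
    m=(h[:,:,0]>14)&(h[:,:,0]<40)&(h[:,:,1]>35)
    print(n,(x0,y0));[print(''.join('#' if s>110 and k else '+' if k else '.' for k,s in zip(r,t))) for r,t in zip(m,h[:,:,1])]
"
```

```text
top (284, 248)
##++++.++++++++++++++######################
##+............+.++.++++++#################
##+......................++++##+++++++++###
##+.........................+++..++++.++++#
##+.......................................#
#+.......................................+#
#+.......................................+#
#+.......................................+#
#+.......................................+#
#+.......................................+#
#+.......................................+#
#+....................++++++++++.........+#
#+..................++##########+........+#
#+................+++############+.......+#
#................++##+++++++######+.....++#
++..............++##+++++++++#####++.....+#
+..............++#+++++++++++++####+.....+#
+.............++#+++++++++++++++####+....+#
+.............+#+++++++++++++++++####+...##
+............+##+++++++++++++++++####+...##
++...........+#+++++++++++++++++++####+.+##
++...........+#+++++++++++++++++++#####++##
++..........++#++++++++++++++++++++####++##
++..........+#+++++++++++++++++++++########
+...........+#+++++++++++++++
[... 1802 characters left out ...]
..+#++++++++++
++....+##++++++++++++++++++##.......+#++++++++++
#####++##++++++++++++++++++#+.......+#++++++++++
+######+##+#++++++++++++++##........+#++++++++++
+++++++#+++++++++++++++++##+........#+++++++++++
+++++++#++#+++++++++++#####.........#+++++++++++
+##++#+###++++++++++++++++++++++++++++++++++++++
#++##+++#+++++++++++++++++++++++++++++++++++++++
#+#+++#++#++++++++++++++++++++++++++++++++++++++
#++###+++#++++++++++++++++++++++++++++++++++++++
#+++##++#+++++++++++++++++++++++++++++++++++++++
++++++#+++++++++++++++++++++++++++++++++++++++++
##+##+#+++++++++++++++++++++++++++++++++++++++++
#+####+#++++++++++++++++++++++++++++++++++++++++
##++#++##+++++++++++++++++++++++++++++++++++++++
```

```bash
cat >> h.py <<'E'
def tri(a,b):
    (o1,d1),(o2,d2)=ray("top",[a]),ray("side",[b]);d1,d2=d1[0],d2[0]
    k=np.linalg.lstsq(np.c_[d1,-d2],o2-o1,rcond=None)[0];p,q=o1+k[0]*d1,o2+k[1]*d2;x=(p+q)/2
    print("board mm",(RB.T@(x[:2]-C)*1e3).round(1),"z",(x[2]*1e3).round(1),"miss",(np.linalg.norm(p-q)*1e3).round(1))
E
python3 -c "
from h import *
tri((307.8,274.8),(329.7,213.3))   # face centre
tri((296.5,275),(329.7,222.5))     # face edge on +x side (near side cam)
tri((319.5,273),(329.7,205.5))     # face edge far
tri((307,261),(319,214.5));tri((307,288),(340.5,214.5))
"
```

```text
board mm [-71.    3.2] z 42.6 miss 0.6
board mm [-47.6   6.4] z 29.7 miss 0.7
board mm [-94.8  -1.5] z 51.0 miss 1.8
board mm [-67.6 -25.5] z 36.0 miss 0.6
board mm [-71.4  31.6] z 43.4 miss 0.5
```

Call:
apply_moves(plan=[[-0.03,0,-0.02,0,0,0,0.2],[0,0,0,0,0,0,0.2],[0,0,0,0,0,0,0.2],[0,0,0,0,0,0,0.2],[0,0,0,0,0,0,0.2],[0,0,0,0,0,0,0.2]])

```text
t: 19.05
tcp_pos: [0.4405, -0.1679, 0.2143]
tool_rot: [0.667, 0.745, -0.0, -0.0]
force: [0.3, 0.2, 0.5]
finger_gap: 0.396
gripper_force: 0.0
```

```bash
python3 -c "
from h import *
a=cv2.imread('pics/z.png')[248:298,284:327];b=snapshot('top')[248:298,284:327,::-1]
d=cv2.absdiff(a,np.ascontiguousarray(b)).max(2);n=(d>70).sum();print(n,d.mean())
if n<60: print(sign_off())
"
```

```text
58 11.352093023255813
the job is handed in; nothing more can be done
None
```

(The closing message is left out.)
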